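# Refill the clamp bin with sound roller clamps

### The job

Refill the lime green bin: put each of the three complete roller clamps, the ones that have a wheel, into the pocket of its size (longest clamp in the largest pocket, middle one in the middle-sized, shortest in the smallest), each lying flat inside its pocket, lengthways and wheel up. Leave the two empty housings without a wheel and the aluminium canister where they are on the mat, without shifting them.

Things in the scene. Friction and masses are not known exactly. Their poses are not given: they have to be found in the camera images.
- clamp_long: longest roller clamp: cream plastic U-channel along x, open on top and at both ends, 80 mm long, 30 wide, side walls 22 high; white grey-ridged wheel across it just off the middle, wheel top 33 mm up. Origin: centre of underside, z up. Lies wheel up, any yaw, on a 3 mm dark mat (origin z 0.003). Grip the two long walls across the width. About 12 to 40 g.
- clamp_medium: middle-sized roller clamp: cream plastic U-channel along x, open on top and at both ends, 54 mm long, 25 wide, side walls 19 high; white grey-ridged wheel across it just off the middle, wheel top 29 mm up. Origin: centre of underside, z up. Lies wheel up, any yaw, on a 3 mm dark mat (origin z 0.003). Grip the two long walls across the width. About 12 to 40 g.
- clamp_short: shortest roller clamp: cream plastic U-channel along x, open on top and at both ends, 34 mm long, 20 wide, side walls 17 high; white grey-ridged wheel across it just off the middle, wheel top 25 mm up. Origin: centre of underside, z up. Lies wheel up, any yaw, on a 3 mm dark mat (origin z 0.003). Grip the two long walls across the width. About 12 to 40 g.
- shell_long: look-alike: empty long clamp housing, the same cream channel (80 x 30 x 22 mm) WITHOUT a wheel, bare channel floor seen from above. Lies on the mat; leave it there. Origin: centre of underside, x along its length.
- shell_medium: look-alike: empty medium clamp housing, the same cream channel (54 x 25 x 19 mm) WITHOUT a wheel, bare channel floor seen from above. Lies on the mat; leave it there. Origin: centre of underside, x along its length.
- canister: stubby aluminium canister standing among the clamps on the mat, 47 mm across, 38 mm high, about 120 g, loose. Origin at the centre of its underside. Must be left alone.
- pocket_long: largest pocket: shallow grey open tray fixed in the lime bin, inside 100 mm long (its x) by 52 mm wide (its y), walls 3 mm. Origin: centre of its underside, z up, 4 mm above the counter; its floor is 3 mm and its rim 8 mm above the origin.
- pocket_medium: middle-sized pocket: shallow grey open tray fixed in the lime bin, inside 74 mm long (its x) by 44 mm wide (its y), walls 3 mm. Origin: centre of its underside, z up, 4 mm above the counter; its floor is 3 mm and its rim 8 mm above the origin.
- pocket_short: smallest pocket: shallow grey open tray fixed in the lime bin, inside 52 mm long (its x) by 38 mm wide (its y), walls 3 mm. Origin: centre of its underside, z up, 4 mm above the counter; its floor is 3 mm and its rim 8 mm above the origin.
- bin: fixed lime green open bin, 118 mm (x) by 238 mm (y), walls 4 mm thick and 20 mm high, floor 4 mm; origin: centre of underside. Holds the three pockets in a row along its y, 75 mm apart, in random order. Bin and mat change sides between starts; the bin is turned up to 20 degrees.
Mind the look-alikes: they are no part of the job. What is shaped like the clamp_medium but orange is not meant. What is shaped like the shell_long but orange or yellow is not meant.

How it is judged:
By the outcome, as a careful person would: the job done as asked, in the order asked, and still so for the second after the job is handed in, with the robot touching nothing.
It also fails if it takes over 96 s, if anything falls off the work surface, if the arm or the gripper's body presses on something with over 40 N, if the wrist force passes 120 N, or if a joint passes its speed limit or range.

### The arm

A 6-joint arm with a two-finger parallel gripper is mounted at the origin on the work surface. World frame = base frame: x ahead of the robot, y to its left, z up, the work surface at z = 0. Lengths are in m, angles in rad, forces in N, time in s.
With the tool pointing down it reaches from about 0.3 to 0.775 m from the base axis. Payload 14.6 kg.
Tool frame: the origin (TCP) lies at the very end of the fingers, on their centre line; the grasp point (between the pads) lies 19 mm behind it (ctrl.grasp_offset is the distance from the TCP to the grasp point, in m); z points along the fingers, y is the line along which they close (so a half turn about z gives the same grasp; the last joint's range is limited). The gripper opens to 94 mm and grips with 3 to 60 N. Pads are 16 mm wide; open, the fingers measure 119 mm over their backs; the gripper's body (75 mm by 177 mm) begins 78 mm behind the grasp point.
Start: joints at [-1.356, 0.3, 1.521, -0, 1.321, -0.067], TCP at [0.153, -0.528, 0.205] pointing down, gripper open.
Joint ranges: [-3.03, 3.03], [-0.79, 2.21], [0.23, 2.52], [-1.04, 4.18], [0, 3.07], [-2.55, 2.55]. Speed limits (rad/s): [2.22, 2.22, 2.57, 3.14, 3.14, 3.14].

### API

Orientations are given as [roll, pitch, yaw] about the fixed x, y, z axes, in that order (R = Rz(yaw) Ry(pitch) Rx(roll)).
In Python, from station import ctrl gives the robot as it stands.
- The arm moves only by the tool step_arm, never from a script. Its argument "plan" is a list that holds one entry, the list of rows, each a list of 6 numbers: the shift along the tool's x, y, z in units of 30 mm (1.0 is 30 mm), then the turn, a rotation vector about the tool's x, y, z in units of 6 degrees (1.0 is 6 degrees). In form: [[[dx, dy, dz, wx, wy, wz], ...]]. A call has 1 to 8 rows; each row is the pose to reach, as a shift and turn from the pose commanded when the call began, along the tool's axes at that moment; what a row does not reach only later rows make up. A row lasts 1/12 s, in which the tool goes at most 41.7 mm and 7.16 degrees, less where a joint would pass 70% of its speed; a pose out of reach is approached as far as the arm can. A call with a gripper value outside its range is refused whole. "grip" is the opening, from 0 (shut) to 1 (fully open), set as the call begins (left out, the last holds). The fingers move at their own pace and stop on an object; "squeeze" is the grip in N (left out, the last holds). Time passes only in rows, so rows that repeat a pose let the fingers close. It gives the time, the measured TCP pose, the force, the opening and the grip force at its end, in the units of the state.
- ctrl.get_obs(): the state, without advancing time (a new reading comes with each control period).
- ctrl.camera(name): name is "scene" or "side" or "wrist"; returns the picture (480x640x3 uint8, red, green, blue); there is no depth.
- ctrl.camera_model(name): a dict with "intrinsics" (3x3 intrinsics, pixels), "R" (3x3) and "t" (3): a world point X has camera coordinates R X + t; the wrist camera has in their place "tool_from_camera" (4x4, takes a point from camera to tool coordinates, whose origin is the TCP and whose axes are the flange's). Camera axes: x right, y down, z forward; pixel columns grow to the right and rows downward; lengths in m; the calibration is good to about 2 mm. A picture is of the moment at which its call begins: read the wrist's pose just before it. camera_model takes no time and is no camera call.
- ctrl.hand_in(): hands the job in; it is judged then, once.
Trained networks look in the newest picture that a camera, given by its name, has taken for a name from the list of things; names that differ only in an ending like _2 or _b are one class to them, and where a whole thing is asked for, a point or a joint stands for the part that bears it (a point fixed in the world has none). Each returns a list of dicts, best first, with "confidence" (0 to 1); they miss things now and then, are a little off and sometimes report something else, mostly with a low value. They report only what shows in the picture. A call takes as long as a camera call. They do not tell look-alikes from the thing itself.
- ctrl.masks_of(query, camera): "pixels" (480x640 bool, what is visible of it) and "at" ([column, row] in pixels, amid what is visible of it).
- ctrl.place_of(query, camera): "at" ([column, row] in pixels: a listed point, or the origin of a listed thing).
The state is a dict: "time_s": time; "qpos": joint angles; "joint_vel": joint speeds; "tau": joint torques, N m; "ee_pos": TCP position; "eef_rot": TCP orientation; "force": force on the tool from outside, world axes, zero at the start; "moment": the same for the moment, N m; "grip_width": finger opening in m; "grip_force": force on a finger pad.
Only numpy, scipy, OpenCV 4.12 (cv2) and the standard library are available. Lean on these libraries where they do the work, as an engineer would, in place of code of your own. Each camera call takes 0.05 s, during which the arm holds its last target. There are 200 camera calls.

## Working session

There is one attempt and no reset: what is moved stays moved. The work goes in short steps, Python scripts to look and compute and a tool call to move; the robot and the scene stay as the last step left them, time stands still between calls to the robot, and variables do not carry over. Pictures are saved under pics/ and viewed, at most 14 in all, crops included, and the job is handed in when it is done.

Besides the shell and the picture viewer there is one more tool, called after "Call:" by a JSON object that holds its "op" and its "data", one argument or row to a line. step_arm: Moves the arm, as the interface text tells. Its arguments: {"type":"object","properties":{"plan":{"type":"array","items":{"type":"array","items":{"type":"array","items":{"type":"number"}}}},"grip":{"type":"number"},"squeeze":{"type":"number"}},"required":["plan"]}

```bash
mkdir -p pics; ls; cat > h.py <<'E'
import numpy as np, cv2
from station import ctrl
from scipy.spatial.transform import Rotation as Rn
def model(cam,obs=None):
    m=ctrl.camera_model(cam); K=np.array(m["intrinsics"])
    if "R" in m: return K,np.array(m["R"]),np.array(m["t"])
    obs=obs or ctrl.get_obs(); T=np.eye(4); T[:3,:3]=Rn.from_euler('xyz',obs["eef_rot"]).as_matrix(); T[:3,3]=obs["ee_pos"]
    W=np.linalg.inv(T@np.array(m["tool_from_camera"])); return K,W[:3,:3],W[:3,3]
def toworld(px,z,M):
    K,R,t=M; d=R.T@np.linalg.inv(K)@np.array([px[0],px[1],1.]); c=-R.T@t
    return c+d*(z-c[2])/d[2]
def proj(X,M):
    K,R,t=M; p=K@(R@np.array(X)+t); return p[:2]/p[2]
def snap(cam,name):
    im=np.array(ctrl.camera(cam)); cv2.imwrite(f"pics/{name}.png",im[:,:,::-1]); return im
E
python3 - <<'E'
from h import *
o=ctrl.get_obs(); print(o)
for c in ("scene","side"):
    snap(c,c+"0"); M=model(c); print(c,(-M[1].T@M[2]).round(3))
    for q in ("clamp_long","clamp_medium","clamp_short","shell_long","shell_medium","canister","pocket_long","pocket_medium","pocket_short","bin"):
        print(q,[(np.round(d["at"]),round(d["confidence"],2),toworld(d["at"],0.006,M)[:2].round(3)) for d in ctrl.place_of(q,c)][:4])
E
```

```text
pics
{'time_s': 0.0, 'qpos': array([-1.35560731e+00,  3.00468129e-01,  1.52157401e+00, -1.67594576e-06,
        1.32067071e+00, -6.65733730e-02]), 'joint_vel': array([-8.50736241e-04, -4.19627708e-04, -7.93296175e-05, -5.99265817e-04,
       -2.37272635e-04,  1.48106995e-04]), 'tau': array([ 2.37617569e-03, -5.31810200e+01, -3.52734303e+01,  7.09101255e-02,
        2.43897020e-02, -1.34877673e-04]), 'ee_pos': array([ 0.15288377, -0.52806166,  0.20489094]), 'eef_rot': array([-3.14047483e+00, -7.29001574e-05,  2.81762764e-01]), 'force': array([ 0.06870713, -0.83616852,  0.25832787]), 'moment': array([-0.01095735, -0.00275777,  0.05742976]), 'grip_force': 0.0, 'grip_width': 0.094070289757728}
scene [0.975 0.324 0.806]
clamp_long [(array([384., 282.]), 0.93, array([0.461, 0.18 ]))]
clamp_medium [(array([439., 319.]), 0.88, array([0.48 , 0.294])), (array([517., 326.]), 0.64, array([0.426, 0.414]))]
clamp_short [(array([414., 374.]), 0.8, array([0.595, 0.297]))]
shell_long [(array([397., 219.]), 0.98, array([0.315, 0.137])), (array([345., 336.]), 0.87, array([0.593, 0.171])), (array([462.,
[... 1084 characters left out ...]
0.059])), (array([243., 254.]), 0.27, array([0.588, 0.175]))]
canister [(array([273., 229.]), 0.91, array([0.605, 0.066]))]
pocket_long [(array([332., 198.]), 0.69, array([ 0.586, -0.123]))]
pocket_medium [(array([355., 190.]), 0.9, array([ 0.565, -0.189])), (array([332., 201.]), 0.64, array([ 0.578, -0.113])), (array([235., 307.]), 0.41, array([0.473, 0.298])), (array([279., 282.]), 0.37, array([0.46 , 0.189]))]
pocket_short [(array([384., 187.]), 0.6, array([ 0.519, -0.251])), (array([244., 254.]), 0.49, array([0.587, 0.175]))]
bin [(array([358., 192.]), 0.96, array([ 0.554, -0.189])), (array([332., 199.]), 0.41, array([ 0.582, -0.12 ])), (array([234., 311.]), 0.24, array([0.467, 0.307]))]
```

View pics/scene0.png

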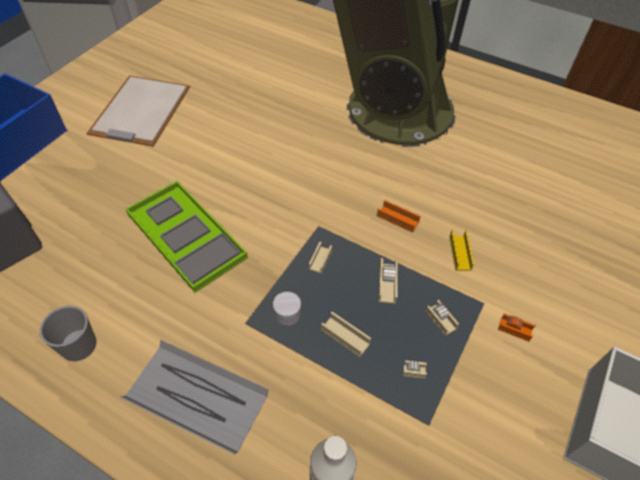

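View pics/side0.png

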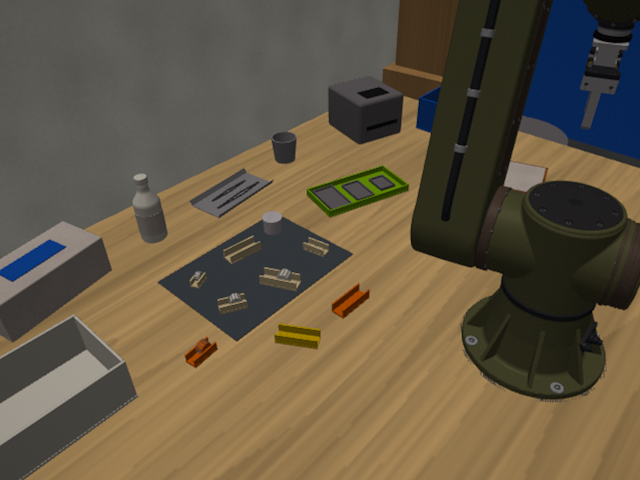

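The scene picture shows the mat with clamp_long (384,282), clamp_medium (442,317) and clamp_short (415,369), all with wheels. The empty shells are at (346,335) and (321,258) and the canister at (287,308). The orange and yellow look-alikes lie off the mat. The lime bin is at (187,235), with the pockets short, medium, long going from upper left to lower right. The side view agrees. Next I'll look closer with the wrist camera, bin first.

```bash
cat >> h.py <<'E'
def delta(xyz,yaw,obs=None):
    o=obs or ctrl.get_obs(); R=Rn.from_euler('xyz',o["eef_rot"])
    T=Rn.from_euler('xyz',[np.pi,0,yaw])
    return np.r_[R.inv().apply(np.array(xyz)-o["ee_pos"])/.03, np.degrees((R.inv()*T).as_rotvec())/6].round(3)
E
python3 - <<'E'
from h import *
m=ctrl.camera_model("wrist"); print(np.array(m["tool_from_camera"]).round(3),np.array(m["intrinsics"]).round(1))
print(delta([.5,-.18,.28],.2818), delta([.46,.21,.36],.2818))
E
```

```text
[[-0.    -0.97  -0.243  0.07 ]
 [ 1.    -0.    -0.     0.   ]
 [ 0.    -0.243  0.97  -0.181]
 [ 0.     0.     0.     1.   ]] [[338.3   0.  321.9]
 [  0.  338.3 240.4]
 [  0.    0.    1. ]]
[14.341 -7.935 -2.485 -0.     0.     0.   ] [ 16.675 -20.793  -5.151  -0.      0.      0.   ]
```

```bash
python3 - <<'E'
from h import *
print(delta([.56,-.19,.15],.2818))
E
```

```text
[16.169 -7.058  1.848 -0.     0.     0.   ]
```

Call:
{"op": "step_arm", "data": {
  "plan": [
    [[8,-3.5,0.9,0,0,0],[8,-3.5,0.9,0,0,0],[8,-3.5,0.9,0,0,0],[12,-5.2,1.4,0,0,0],[16.17,-7.06,1.85,0,0,0],[16.17,-7.06,1.85,0,0,0],[16.17,-7.06,1.85,0,0,0],[16.17,-7.06,1.85,0,0,0]]
  ]
}}

```text
time_s: 1.77
ee_pos: [0.4092, -0.3148, 0.1707]
eef_rot: [3.141, -0.0, 0.282]
force: [0.4, -0.5, -0.2]
grip_width: 0.0939
grip_force: 0.0
```

Call:
{"op": "step_arm", "data": {
  "plan": [
    [[8.5,-3.7,1.0,0,0,0],[8.5,-3.7,1.0,0,0,0],[8.5,-3.7,1.0,0,0,0],[8.5,-3.7,1.0,0,0,0]]
  ]
}}

```text
time_s: 2.1
ee_pos: [0.5369, -0.2089, 0.1527]
eef_rot: [3.141, -0.0, 0.282]
force: [0.8, -1.3, 1.0]
grip_width: 0.094
grip_force: 0.0
```

Call:
{"op": "step_arm", "data": {
  "plan": [
    [[0,0,0,0,0,0],[0,0,0,0,0,0],[0,0,0,0,0,0]]
  ]
}}

```text
time_s: 2.35
ee_pos: [0.5351, -0.2108, 0.1527]
eef_rot: [-3.141, 0.0, 0.282]
force: [-0.8, -0.5, 0.3]
grip_width: 0.0941
grip_force: 0.0
```

```bash
python3 - <<'E'
from h import *
o=ctrl.get_obs(); print(o["ee_pos"],o["eef_rot"],np.abs(o["joint_vel"]).max()); M=model("wrist",o); snap("wrist","bin")
im=None
for q in ("pocket_long","pocket_medium","pocket_short","bin"):
    for d in ctrl.masks_of(q,"wrist")[:2]:
        c=[toworld(p,.012,M)[:2] for p in cv2.boxPoints(cv2.minAreaRect(np.argwhere(d["pixels"])[:,::-1].astype(np.float32)))]
        pts=np.argwhere(d["pixels"])[:,::-1][::7]; W=np.array([toworld(p,.012 if q!="bin" else .02,M)[:2] for p in pts],np.float32)*1000
        print(q,round(d["confidence"],2),np.round(d["at"]),cv2.minAreaRect(W))
    print([ (np.round(d["at"]),round(d["confidence"],2),toworld(d["at"],.004,M)[:2].round(4)) for d in ctrl.place_of(q,"wrist")[:2]])
E
```

```text
[ 0.53513344 -0.21083883  0.1527189 ] [-3.14145448e+00  4.22238985e-04  2.82116491e-01] 0.026025740497964956
pocket_long 0.71 [244. 156.] ((581.8761596679688, -122.31259155273438), (59.22731018066406, 106.52995300292969), 71.60570526123047)
pocket_long 0.55 [314. 200.] ((557.9961547851562, -194.2564239501953), (50.34661865234375, 79.45836639404297), 72.1135025024414)
[(array([245., 157.]), 0.97, array([ 0.5805, -0.1222]))]
pocket_medium 0.87 [313. 202.] ((558.003173828125, -193.56314086914062), (50.15880584716797, 80.2989730834961), 71.41703796386719)
[(array([311., 201.]), 0.78, array([ 0.5575, -0.1933]))]
pocket_short 0.69 [375. 246.] ((534.4155883789062, -263.87164306640625), (45.33860778808594, 58.180267333984375), 72.1814956665039)
[(array([376., 240.]), 0.85, array([ 0.5381, -0.2664]))]
bin 0.78 [334. 215.] ((558.5806884765625, -193.4904022216797), (239.46469116210938, 119.18122863769531), 71.70882415771484)
[]
```

View pics/bin.png

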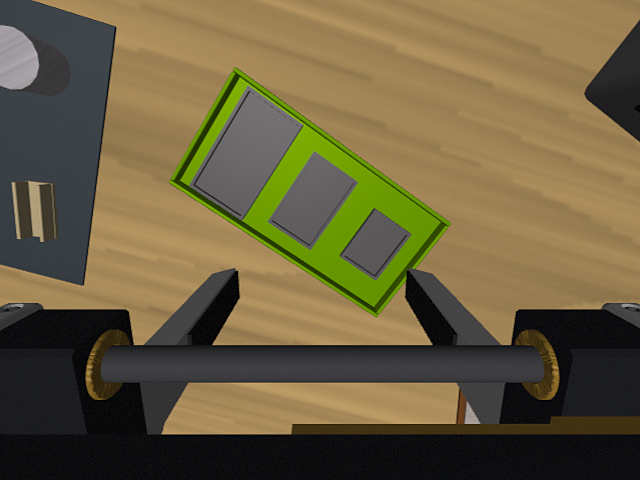

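The picture shows the lime bin with the long pocket at (245,156), medium at (313,201) and short at (375,246). The bin's yaw is about -18.2°. Next, the mat.

```bash
python3 - <<'E'
from h import *
print(delta([.45,.2,.2],.2818),delta([.45,.2,.2],0))
E
```

```text
[ 1.071e+00 -1.395e+01 -1.569e+00  1.000e-03 -1.000e-03 -6.000e-03] [ 1.071e+00 -1.395e+01 -1.569e+00  1.000e-03 -1.000e-03  2.685e+00]
```

Call:
{"op": "step_arm", "data": {
  "plan": [
    [[0.6,-7,-1.5,0,0,1.3],[0.6,-7,-1.5,0,0,1.3],[0.6,-7,-1.5,0,0,1.3],[0.6,-7,-1.5,0,0,1.3],[1.07,-10.5,-1.57,0,0,2.0],[1.07,-10.5,-1.57,0,0,2.0],[1.07,-10.5,-1.57,0,0,2.0],[1.07,-10.5,-1.57,0,0,2.68]]
  ]
}}

```text
time_s: 3.47
ee_pos: [0.4778, 0.1036, 0.2006]
eef_rot: [-3.141, -0.001, 0.003]
force: [0.4, -0.4, 0.4]
grip_width: 0.0937
grip_force: 0.0
```

```bash
python3 - <<'E'
from h import *
print(delta([.45,.2,.2],0))
E
```

```text
[-0.917 -3.218  0.019 -0.004 -0.008  0.031]
```

Call:
{"op": "step_arm", "data": {
  "plan": [
    [[-0.9,-3.2,0,0,0,0],[-0.9,-3.2,0,0,0,0],[-0.9,-3.2,0,0,0,0],[-0.9,-3.2,0,0,0,0],[-0.9,-3.2,0,0,0,0],[-0.9,-3.2,0,0,0,0]]
  ]
}}

```text
time_s: 3.97
ee_pos: [0.4519, 0.1961, 0.2]
eef_rot: [3.141, -0.0, 0.001]
force: [0.1, 0.3, -0.2]
grip_width: 0.094
grip_force: 0.0
```

```bash
cat > look.py <<'E'
from h import *
import sys
def rect(d,z,M):
    pts=np.argwhere(d["pixels"])[:,::-1][::3]; W=np.array([toworld(p,z,M)[:2] for p in pts],np.float32)*1000
    (c,s,a)=cv2.minAreaRect(W)
    if s[0]<s[1]: a+=90; s=s[::-1]
    return np.round(c,1),np.round(s,1),round(a,1)
o=ctrl.get_obs(); print(o["ee_pos"],o["eef_rot"],np.abs(o["joint_vel"]).max()); M=model("wrist",o); im=snap("wrist",sys.argv[1])
for q in sys.argv[2:]:
    for d in ctrl.masks_of(q,"wrist")[:3]: print(q,round(d["confidence"],2),np.round(d["at"]),*rect(d,.02,M))
    print([(np.round(d["at"]),round(d["confidence"],2),toworld(d["at"],.003,M)[:2].round(4)) for d in ctrl.place_of(q,"wrist")[:3]])
E
python3 look.py mat clamp_long clamp_medium clamp_short shell_long shell_medium canister
```

```text
[0.45186446 0.19605941 0.19996507] [ 3.14140933e+00 -1.08665769e-04  7.09386702e-04] 0.01690649791385122
clamp_long 0.78 [328. 210.] [459.6 186.5] [82.  31.3] 24.9
[(array([330., 209.]), 0.82, array([0.463 , 0.1866]))]
clamp_medium 0.92 [229. 197.] [479.7 295.8] [54.5 29.3] 62.5
clamp_medium 0.64 [128. 239.] [431.4 408.4] [61.  27.6] 95.8
clamp_medium 0.26 [224.  87.] [587.6 294.5] [33.6 22.5] 114.4
[(array([131., 237.]), 0.8, array([0.4311, 0.4151])), (array([232., 195.]), 0.78, array([0.4787, 0.2955]))]
clamp_short 0.56 [220.  88.] [587.6 294.8] [35.4 24.4] 112.9
[(array([224.,  90.]), 0.97, array([0.5873, 0.2968]))]
shell_long 0.87 [252. 324.] [332.5 274.7] [78. 39.] 26.4
shell_long 0.72 [346.  82.] [590.9 171.5] [79.5 33.3] 82.2
shell_long 0.67 [370. 335.] [320.4 138. ] [80.2 32.6] 90.0
[(array([257., 324.]), 0.92, array([0.3214, 0.2756])), (array([344.,  84.]), 0.63, array([0.5928, 0.1726])), (array([371., 332.]), 0.56, array([0.3104, 0.1356]))]
shell_medium 0.55 [449. 193.] [477.9  59.2] [54.6 31.4] 9.3
[(array([446., 196.]), 0.68, array([0.4786, 0.0579]))]
canister 0.8 [460.  65.] [607.9  62.7] [57.3 47.6] 107.7
[(array([450.,  73.]), 0.97, array([0.6041, 0.0648]))]
```

View pics/mat.png

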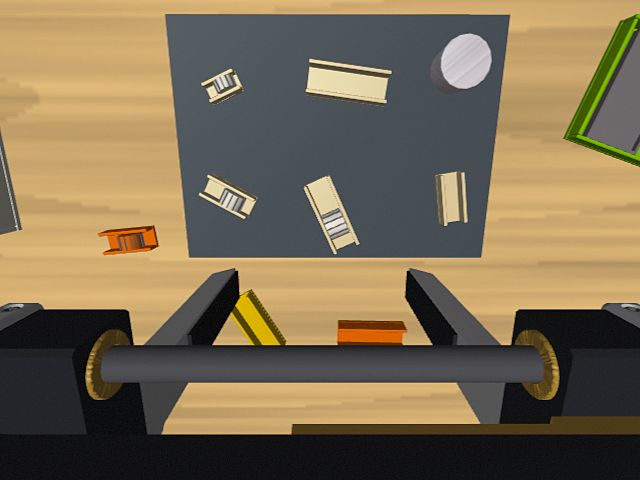

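The mat picture shows these items:
- **Clamps with wheels:** clamp_long (330,213), clamp_medium (229,197) and clamp_short (222,87). Each has a cream channel with a ridged wheel, so these are the ones to move.
- **Empty shells:** (348,82) and (451,198), bare floors.
- **Canister:** (465,62).
- **Off-mat look-alikes:** orange at (130,240) and (372,333), yellow at (258,318). None of these is meant.

I'll confirm with one enlarged crop.

```bash
python3 - <<'E'
from h import *
im=cv2.imread("pics/mat.png")[55:260,180:400]; cv2.imwrite("pics/crop.png",cv2.resize(im,None,fx=2.9,fy=2.9,interpolation=cv2.INTER_CUBIC))
print(delta([.461,.1865,.10],np.radians(23.5)))
E
```

```text
[ 0.313  0.343  3.331  0.     0.    -3.906]
```

View pics/crop.png

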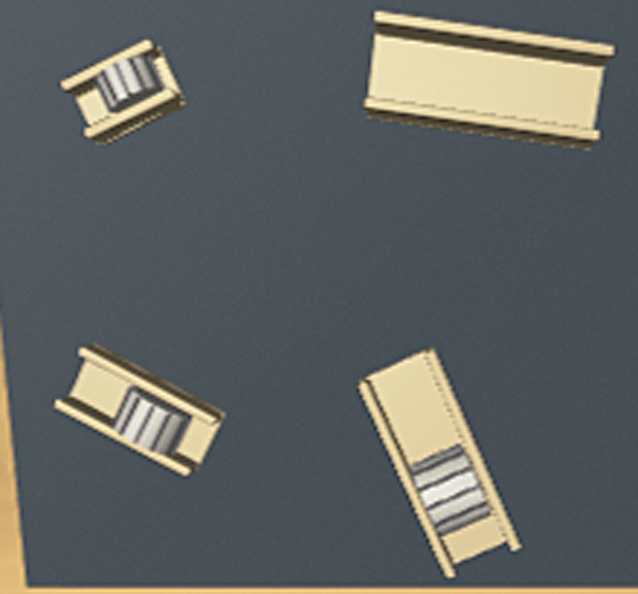

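Confirmed: three wheeled clamps (the two on the left, and the lower right), while the upper right housing is bare. I'll compute their centres from the wall-top corners.

```bash
python3 - <<'E'
from h import *
M=model("wrist")
for p,z in (((332,215.2),.025),((227.7,195.9),.022),((222.1,85.7),.020)): print(toworld(p,z,M).round(4))
print(delta([*toworld((332,215.2),.025,M)[:2],.10],np.radians(24)))
E
```

```text
[0.4598 0.1858 0.025 ]
[0.4799 0.2963 0.022 ]
[0.5881 0.2951 0.02  ]
[ 0.273  0.365  3.331  0.     0.    -3.989]
```

Call:
{"op": "step_arm", "data": {
  "plan": [
    [[0.26,0.35,1.2,0,0,-1.2],[0.26,0.35,2.4,0,0,-2.4],[0.26,0.35,3.3,0,0,-3.5],[0.26,0.35,3.3,0,0,-4],[0.26,0.35,3.3,0,0,-4],[0.26,0.35,3.3,0,0,-4]]
  ],
  "grip": 0.7
}}

```text
time_s: 5.12
ee_pos: [0.4597, 0.1864, 0.1013]
eef_rot: [3.142, -0.001, 0.418]
force: [0.3, -0.0, -0.5]
grip_width: 0.0661
grip_force: 0.0
```

```bash
python3 - <<'E'
from h import *
o=ctrl.get_obs(); M=model("wrist",o); snap("wrist","l1")
for d in ctrl.place_of("clamp_long","wrist")[:2]: print(np.round(d["at"]),d["confidence"],toworld(d["at"],.003,M))
from look import rect
E
python3 look.py l2 clamp_long; python3 -c "
from h import *
print(delta([.460,.186,.010],np.radians(24)))"
```

```text
[324. 238.] 0.66 [0.461959   0.18589804 0.003     ]
[0.45991556 0.18654708 0.10187946] [ 3.14138128e+00 -1.72515898e-03  4.18083191e-01] 0.009610146745135356
[0.45991556 0.18654708 0.10187946] [ 3.14138128e+00 -1.72515898e-03  4.18083191e-01] 0.009610146745135356
clamp_long 0.79 [320. 239.] [459.6 185.9] [83.  31.6] 23.9
clamp_long 0.58 [412.  90.] [590.7 170.6] [80.8 35. ] 82.7
[(array([322., 237.]), 0.6, array([0.4626, 0.1873]))]
[-2.000e-03  1.800e-02  3.054e+00  1.000e-03 -1.200e-02  3.000e-03]Traceback (most recent call last):
  File "<stdin>", line 4, in <module>
  File "look.py", line 8, in <module>
    o=ctrl.get_obs(); print(o["ee_pos"],o["eef_rot"],np.abs(o["joint_vel"]).max()); M=model("wrist",o); im=snap("wrist",sys.argv[1])
                                                                                                                        ~~~~~~~~^^^
IndexError: list index out of range
```

View pics/l1.png

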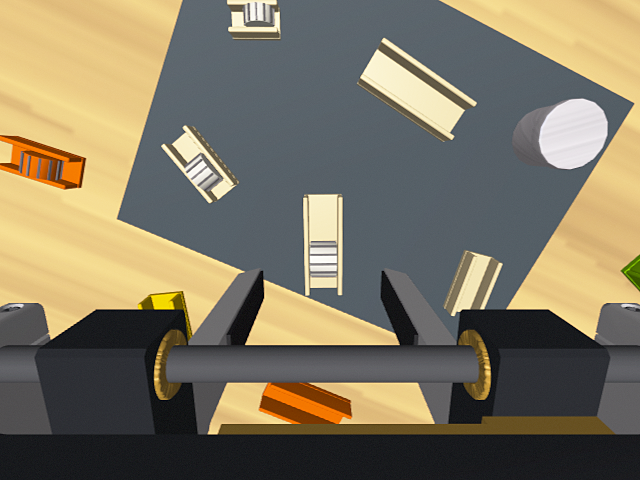

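The clamp sits centred between the fingers at (323,245), aligned with the tool's x. I'll descend and grip.

Call:
{"op": "step_arm", "data": {
  "plan": [
    [[0,0,1.0,0,0,0],[0,0,2.0,0,0,0],[0,0,2.6,0,0,0],[0,0,3.05,0,0,0],[0,0,3.05,0,0,0],[0,0,3.05,0,0,0]]
  ]
}}

```text
time_s: 5.87
ee_pos: [0.4594, 0.1863, 0.0097]
eef_rot: [-3.142, 0.0, 0.42]
force: [0.9, 0.4, 0.6]
grip_width: 0.0657
grip_force: 0.0
```

Call:
{"op": "step_arm", "data": {
  "plan": [
    [[0,0,0,0,0,0],[0,0,0,0,0,0],[0,0,0,0,0,0],[0,0,0,0,0,0],[0,0,0,0,0,0],[0,0,0,0,0,0]]
  ],
  "grip": 0,
  "squeeze": 15
}}

```text
time_s: 6.37
ee_pos: [0.4595, 0.1863, 0.0097]
eef_rot: [3.142, -0.0, 0.42]
force: [-0.6, -0.4, 3.9]
grip_width: 0.0296
grip_force: 15.0
```

Call:
{"op": "step_arm", "data": {
  "plan": [
    [[0,0,-1,0,0,0],[0,0,-2.2,0,0,0],[0,0,-3.4,0,0,0],[0,0,-3.4,0,0,0]]
  ]
}}

```text
time_s: 6.7
ee_pos: [0.462, 0.1872, 0.1178]
eef_rot: [3.141, -0.009, 0.42]
force: [0.7, 0.8, 0.5]
grip_width: 0.0301
grip_force: 15.0
```

```bash
python3 -c "
from h import *
print(ctrl.get_obs()['grip_width'],delta([.5815,-.1225,.11],np.radians(-18.2)))"
```

```text
0.0300736276454693 [-0.578 11.051  0.265 -0.024 -0.089  7.045]
```

Call:
{"op": "step_arm", "data": {
  "plan": [
    [[-0.06,1.2,0,0,0,0.8],[-0.13,2.5,0,0,0,1.7],[-0.2,3.9,0,0,0,2.6],[-0.28,5.3,0,0,0,3.5],[-0.35,6.7,0,0,0,4.4],[-0.42,8.1,0,0,0,5.3],[-0.5,9.5,0,0,0,6.2],[-0.58,11,0,0,0,7.05]]
  ]
}}

```text
time_s: 7.37
ee_pos: [0.5764, -0.1192, 0.111]
eef_rot: [-3.142, 0.0, -0.323]
force: [0.1, 1.1, -0.2]
grip_width: 0.0298
grip_force: 15.0
```

Call:
{"op": "step_arm", "data": {
  "plan": [
    [[0,0,0,0,0,0],[0,0,0,0,0,0],[0,0,0,0,0,0]]
  ]
}}

```text
time_s: 7.62
ee_pos: [0.5757, -0.1166, 0.1108]
eef_rot: [-3.141, 0.001, -0.317]
force: [0.0, -0.3, -0.5]
grip_width: 0.0297
grip_force: 15.0
```

```bash
python3 -c "
from h import *
print(ctrl.get_obs()['grip_width'],delta([.5815,-.1225,.015],np.radians(-18.2)))"
```

```text
0.02967707110837627 [ 2.470e-01  1.270e-01  3.194e+00 -1.000e-03  1.000e-02  2.000e-03]
```

Call:
{"op": "step_arm", "data": {
  "plan": [
    [[0.25,0.13,0.6,0,0,0],[0.25,0.13,1.5,0,0,0],[0.25,0.13,2.2,0,0,0],[0.25,0.13,2.8,0,0,0],[0.25,0.13,3.1,0,0,0],[0.25,0.13,3.2,0,0,0],[0.25,0.13,3.2,0,0,0],[0.25,0.13,3.2,0,0,0]]
  ]
}}

```text
time_s: 8.28
ee_pos: [0.5826, -0.1228, 0.0166]
eef_rot: [-3.141, -0.001, -0.317]
force: [0.5, 1.2, -0.0]
grip_width: 0.0298
grip_force: 15.0
```

Call:
{"op": "step_arm", "data": {
  "plan": [
    [[0,0,0.05,0,0,0],[0,0,0.05,0,0,0],[0,0,0.05,0,0,0]]
  ]
}}

```text
time_s: 8.53
ee_pos: [0.5823, -0.1232, 0.0145]
eef_rot: [-3.142, -0.001, -0.318]
force: [-0.4, 0.2, -0.6]
grip_width: 0.0303
grip_force: 15.0
```

Call:
{"op": "step_arm", "data": {
  "plan": [
    [[0,0,0,0,0,0],[0,0,0,0,0,0],[0,0,0,0,0,0],[0,0,-0.6,0,0,0],[0,0,-1.6,0,0,0],[0,0,-2.8,0,0,0],[0,0,-3.8,0,0,0],[0,0,-3.8,0,0,0]]
  ],
  "grip": 0.46
}}

```text
time_s: 9.2
ee_pos: [0.5845, -0.1238, 0.1345]
eef_rot: [-3.141, -0.009, -0.318]
force: [1.6, -0.1, 1.1]
grip_width: 0.0431
grip_force: 0.0
```

```bash
python3 look.py p1 clamp_long pocket_long; python3 -c "
from h import *
print(delta([.4798,.296,.10],np.radians(63)))"
```

```text
[ 0.5844674  -0.12375698  0.13448505] [-3.14112428 -0.00935223 -0.31820447] 0.09283489702252365
clamp_long 0.72 [320. 233.] [ 581.1 -122.5] [84.5 31.6] 162.4
[(array([322., 233.]), 0.77, array([ 0.5842, -0.1237]))]
pocket_long 0.71 [305. 232.] [ 583.9 -123.3] [104.   57.2] 161.8
[]
[ -7.587 -12.204   0.897  -0.015   0.019 -13.539]
```

View pics/p1.png

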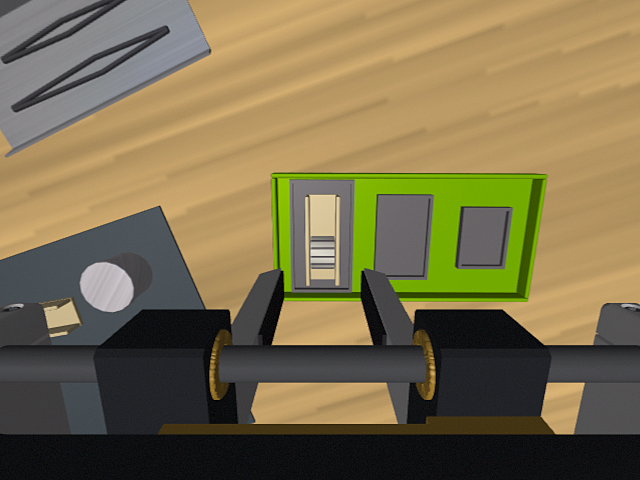

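The long clamp lies flat, wheel up, inside its pocket (322,240). Now the medium one.

Call:
{"op": "step_arm", "data": {
  "plan": [
    [[-0.5,-0.9,0,0,0,-1],[-1.1,-1.9,0,0,0,-2.1],[-1.8,-3.0,0.1,0,0,-3.2],[-2.5,-4.1,0.2,0,0,-4.3],[-3.2,-5.2,0.3,0,0,-5.4],[-3.9,-6.3,0.3,0,0,-6.5],[-4.6,-7.4,0.3,0,0,-7.6],[-5.3,-8.5,0.3,0,0,-8.7]]
  ],
  "grip": 0.65
}}

```text
time_s: 10.12
ee_pos: [0.5095, 0.1704, 0.1177]
eef_rot: [-3.141, 0.002, 0.598]
force: [0.3, -0.2, -0.3]
grip_width: 0.0611
grip_force: 0.0
```

```bash
python3 -c "
from h import *
print(delta([.4798,.296,.10],np.radians(63)))"
```

```text
[ 1.542 -4.018  0.591 -0.011  0.017 -4.785]
```

Call:
{"op": "step_arm", "data": {
  "plan": [
    [[0.4,-1,0.2,0,0,-1.1],[0.8,-2,0.4,0,0,-2.2],[1.2,-3,0.5,0,0,-3.3],[1.5,-3.9,0.55,0,0,-4.4],[1.5,-3.9,0.55,0,0,-4.8],[1.5,-3.9,0.55,0,0,-4.8],[1.5,-3.9,0.55,0,0,-4.8]]
  ]
}}

```text
time_s: 10.7
ee_pos: [0.4824, 0.2907, 0.1014]
eef_rot: [-3.141, 0.002, 1.094]
force: [0.3, 0.1, -0.1]
grip_width: 0.0611
grip_force: 0.0
```

```bash
python3 look.py m1 clamp_medium; python3 -c "
from h import *
print(delta([.4798,.296,.009],np.radians(63)))"
```

```text
[0.4824207  0.29068009 0.10142815] [-3.14063797e+00  1.53707738e-03  1.09393137e+00] 0.021512739072484337
clamp_medium 0.59 [185. 134.] [431.6 412. ] [55.8 29.2] 95.6
[(array([317., 238.]), 0.94, array([0.4791, 0.2947])), (array([191., 137.]), 0.61, array([0.4285, 0.4129]))]
[ 1.250e-01 -1.840e-01  3.106e+00 -2.000e-03  5.000e-03 -6.400e-02]
```

View pics/m1.png

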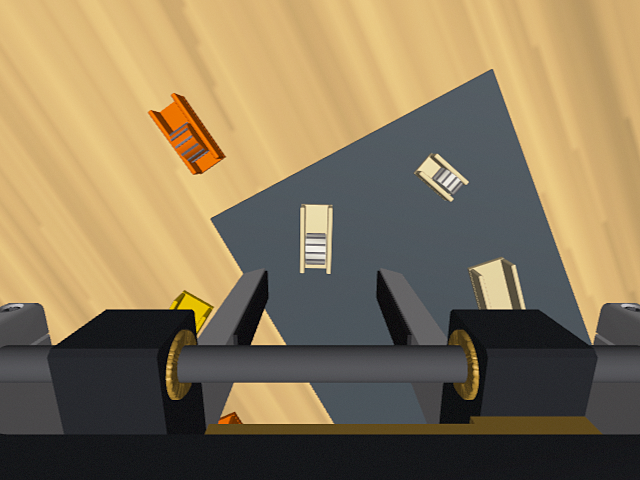

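The wheeled cream clamp at (316,238) is aligned with the tool. The orange one at (187,135) is the look-alike. Descending.

Call:
{"op": "step_arm", "data": {
  "plan": [
    [[0.12,-0.18,0.9,0,0,0],[0.12,-0.18,1.9,0,0,0],[0.12,-0.18,2.6,0,0,0],[0.12,-0.18,3.05,0,0,0],[0.12,-0.18,3.05,0,0,0],[0.12,-0.18,3.05,0,0,0]]
  ]
}}

```text
time_s: 11.35
ee_pos: [0.4798, 0.2961, 0.0109]
eef_rot: [-3.141, 0.001, 1.094]
force: [-0.1, -0.3, 0.4]
grip_width: 0.0613
grip_force: 0.0
```

Call:
{"op": "step_arm", "data": {
  "plan": [
    [[0,0,0,0,0,0],[0,0,0,0,0,0],[0,0,0,0,0,0],[0,0,0,0,0,0],[0,0,0,0,0,0],[0,0,0,0,0,0]]
  ],
  "grip": 0
}}

```text
time_s: 11.85
ee_pos: [0.4797, 0.2967, 0.0112]
eef_rot: [3.141, -0.0, 1.095]
force: [-1.1, 0.9, 3.4]
grip_width: 0.0249
grip_force: 15.1
```

Call:
{"op": "step_arm", "data": {
  "plan": [
    [[0,0,-1,0,0,0],[0,0,-2.2,0,0,0],[0,0,-3.4,0,0,0],[0,0,-3.4,0,0,0]]
  ]
}}

```text
time_s: 12.18
ee_pos: [0.4821, 0.2981, 0.1199]
eef_rot: [3.136, -0.008, 1.096]
force: [1.3, 0.1, 1.5]
grip_width: 0.025
grip_force: 14.9
```

```bash
python3 -c "
from h import *
print(ctrl.get_obs()['grip_width'],delta([.5583,-.1935,.11],np.radians(-18.2)))"
```

```text
0.024952472054313782 [-1.3410e+01  9.7540e+00  2.7600e-01 -1.1000e-02 -1.0300e-01  1.3495e+01]
```

Call:
{"op": "step_arm", "data": {
  "plan": [
    [[-0.9,0.6,0,0,0,0.9],[-1.9,1.4,0,0,0,1.9],[-2.9,2.1,0,0,0,2.9],[-3.9,2.9,0,0,0,3.9],[-4.9,3.6,0,0,0,4.9],[-5.9,4.3,0,0,0,5.9],[-6.9,5.0,0,0,0,6.9],[-7.9,5.75,0,0,0,7.9]]
  ]
}}

```text
time_s: 12.85
ee_pos: [0.5244, 0.0053, 0.113]
eef_rot: [3.142, -0.0, 0.263]
force: [1.5, 0.1, -0.5]
grip_width: 0.0245
grip_force: 14.9
```

```bash
python3 -c "
from h import *
print(ctrl.get_obs()['grip_width'],delta([.5583,-.1935,.11],np.radians(-18.2)))"
```

```text
0.02451266932819221 [-6.330e-01  6.692e+00  1.000e-01  0.000e+00 -3.000e-03  5.547e+00]
```

Call:
{"op": "step_arm", "data": {
  "plan": [
    [[-0.1,1.1,0,0,0,0.9],[-0.2,2.2,0,0,0,1.8],[-0.3,3.3,0,0,0,2.7],[-0.4,4.4,0,0,0,3.6],[-0.5,5.5,0,0,0,4.6],[-0.63,6.6,0,0,0,5.5],[-0.63,6.6,0,0,0,5.5],[-0.63,6.6,0,0,0,5.5]]
  ]
}}

```text
time_s: 13.52
ee_pos: [0.5586, -0.1901, 0.1124]
eef_rot: [-3.141, 0.0, -0.31]
force: [-0.7, 0.5, -0.3]
grip_width: 0.0248
grip_force: 14.9
```

Call:
{"op": "step_arm", "data": {
  "plan": [
    [[0,0,0,0,0,0],[0,0,0,0,0,0]]
  ]
}}

```text
time_s: 13.68
ee_pos: [0.5588, -0.1878, 0.1129]
eef_rot: [-3.141, 0.0, -0.306]
force: [-0.4, 0.2, -0.1]
grip_width: 0.025
grip_force: 14.9
```

```bash
python3 -c "
from h import *
print(ctrl.get_obs()['grip_width'],delta([.5583,-.1935,.0165],np.radians(-18.2)))"
```

```text
0.024988751677166812 [ 4.300e-02  1.850e-01  3.214e+00 -1.000e-03  2.000e-03  1.140e-01]
```

Call:
{"op": "step_arm", "data": {
  "plan": [
    [[0.04,0.19,0.6,0,0,0.11],[0.04,0.19,1.5,0,0,0.11],[0.04,0.19,2.2,0,0,0.11],[0.04,0.19,2.8,0,0,0.11],[0.04,0.19,3.1,0,0,0.11],[0.04,0.19,3.2,0,0,0.11],[0.04,0.19,3.2,0,0,0.11],[0.04,0.19,3.2,0,0,0.11]]
  ]
}}

```text
time_s: 14.35
ee_pos: [0.5588, -0.1946, 0.018]
eef_rot: [3.141, -0.001, -0.319]
force: [-0.3, -0.6, -0.8]
grip_width: 0.0251
grip_force: 14.9
```

Call:
{"op": "step_arm", "data": {
  "plan": [
    [[0,0,0,0,0,0],[0,0,0,0,0,0],[0,0,0,0,0,0]]
  ]
}}

```text
time_s: 14.6
ee_pos: [0.5585, -0.1949, 0.0177]
eef_rot: [3.142, -0.001, -0.319]
force: [0.1, 0.5, 0.6]
grip_width: 0.025
grip_force: 14.9
```

Lower by another 2 mm, release and lift.

Call:
{"op": "step_arm", "data": {
  "plan": [
    [[0,-0.04,0.06,0,0,0],[0,-0.04,0.06,0,0,0],[0,-0.04,0.06,0,0,0]]
  ]
}}

```text
time_s: 14.85
ee_pos: [0.5587, -0.1935, 0.0152]
eef_rot: [-3.142, -0.0, -0.319]
force: [1.1, -0.3, 1.2]
grip_width: 0.0251
grip_force: 14.9
```

Call:
{"op": "step_arm", "data": {
  "plan": [
    [[0,0,0,0,0,0],[0,0,0,0,0,0],[0,0,0,0,0,0],[0,0,-0.6,0,0,0],[0,0,-1.6,0,0,0],[0,0,-2.8,0,0,0],[0,0,-3.8,0,0,0],[0,0,-3.8,0,0,0]]
  ],
  "grip": 0.42
}}

```text
time_s: 15.52
ee_pos: [0.5608, -0.1945, 0.1356]
eef_rot: [3.141, -0.009, -0.319]
force: [0.7, -1.0, 0.6]
grip_width: 0.0395
grip_force: 0.0
```

```bash
python3 look.py p2 clamp_medium clamp_long pocket_medium; python3 -c "
from h import *
print(delta([.588,.295,.10],np.radians(114)))"
```

```text
[ 0.56083458 -0.19450318  0.13555251] [ 3.140909   -0.00909854 -0.31925828] 0.09341638219638454
clamp_medium 0.75 [323. 238.] [ 560.1 -194. ] [54.1 25.6] 160.4
clamp_medium 0.57 [308. 234.] [ 560.8 -194. ] [79.4 50.2] 160.6
[(array([323., 236.]), 0.91, array([ 0.5578, -0.1951]))]
clamp_long 0.86 [236. 233.] [ 581.4 -122.8] [84.3 35.8] 161.6
clamp_long 0.2 [ 36. 275.] [603.8  70.9] [79.  46.7] 87.8
[(array([242., 233.]), 0.59, array([ 0.5839, -0.1229]))]
pocket_medium 0.75 [307. 232.] [ 560.4 -193.9] [78.7 50.3] 160.6
pocket_medium 0.65 [236. 232.] [ 581.5 -122.5] [84.4 36.7] 161.6
[(array([323., 237.]), 0.85, array([ 0.5561, -0.1946])), (array([240., 234.]), 0.23, array([ 0.5841, -0.1211]))]
[-4.1640e+00 -1.5769e+01  9.3900e-01 -2.5000e-02  8.0000e-03 -2.2049e+01]
```

View pics/p2.png

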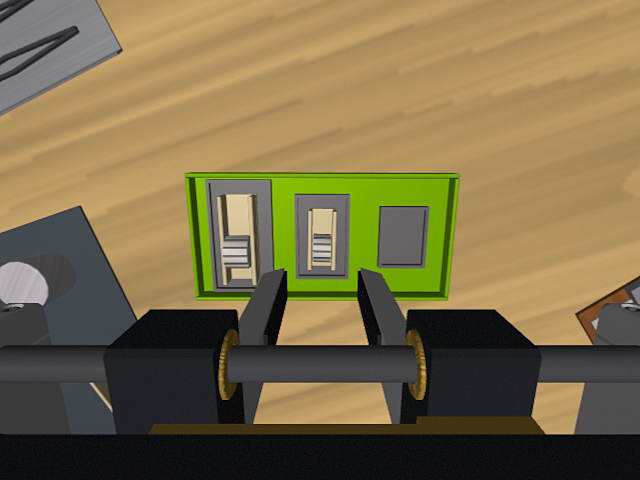

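Both clamps lie flat in their pockets, long at (238,240) and medium at (323,238). Now the short one.

Call:
{"op": "step_arm", "data": {
  "plan": [
    [[-0.2,-0.7,0,0,0,-1],[-0.4,-1.5,0,0,0,-2.1],[-0.6,-2.3,0,0,0,-3.2],[-0.8,-3.1,0,0,0,-4.3],[-1.0,-3.9,0,0,0,-5.4],[-1.2,-4.7,0,0,0,-6.5],[-1.4,-5.5,0,0,0,-7.6],[-1.7,-6.3,0,0,0,-8.7]]
  ],
  "grip": 0.6
}}

```text
time_s: 16.53
ee_pos: [0.5694, 0.003, 0.1283]
eef_rot: [-3.141, 0.001, 0.597]
force: [0.8, 0.9, -0.2]
grip_width: 0.0563
grip_force: 0.0
```

```bash
python3 -c "
from h import *
print(delta([.588,.295,.12],np.radians(114)))"
```

```text
[ 5.9890e+00 -7.6990e+00  2.7700e-01 -1.2000e-02  3.0000e-03 -1.3296e+01]
```

Call:
{"op": "step_arm", "data": {
  "plan": [
    [[0.5,-0.65,0,0,0,-1.1],[1,-1.3,0.05,0,0,-2.2],[1.5,-1.95,0.1,0,0,-3.3],[2,-2.6,0.1,0,0,-4.4],[2.5,-3.25,0.1,0,0,-5.5],[3,-3.9,0.1,0,0,-6.6],[3.5,-4.5,0.1,0,0,-7.7],[4,-5.15,0.1,0,0,-8.8]]
  ]
}}

```text
time_s: 17.2
ee_pos: [0.5827, 0.1981, 0.1252]
eef_rot: [-3.14, 0.0, 1.519]
force: [0.4, -0.2, 0.6]
grip_width: 0.0566
grip_force: 0.0
```

```bash
python3 -c "
from h import *
print(delta([.588,.295,.10],np.radians(114)))"
```

```text
[ 3.235e+00  1.100e-02  8.400e-01 -1.300e-02  2.000e-03 -4.495e+00]
```

Call:
{"op": "step_arm", "data": {
  "plan": [
    [[0.8,0,0.2,0,0,-1.1],[1.6,0,0.4,0,0,-2.2],[2.4,0,0.6,0,0,-3.3],[3.15,0,0.8,0,0,-4.4],[3.15,0,0.8,0,0,-4.5],[3.15,0,0.8,0,0,-4.5],[3.15,0,0.8,0,0,-4.5]]
  ]
}}

```text
time_s: 17.78
ee_pos: [0.5883, 0.2908, 0.1017]
eef_rot: [-3.141, 0.0, 1.982]
force: [-0.2, 0.9, -0.8]
grip_width: 0.0564
grip_force: 0.0
```

```bash
python3 look.py s1 clamp_short; python3 -c "
from h import *
print(delta([.588,.295,.010],np.radians(114)))"
```

```text
[0.58825489 0.29076825 0.10165853] [-3.14068911e+00  1.38655056e-04  1.98226500e+00] 0.014618234097124618
clamp_short 0.87 [324. 238.] [587.8 297.3] [36.1 20. ] 113.2
[(array([326., 236.]), 0.6, array([0.5887, 0.2956]))]
[ 1.470e-01  4.000e-02  3.081e+00  3.000e-03  1.000e-03 -7.200e-02]
```

View pics/s1.png

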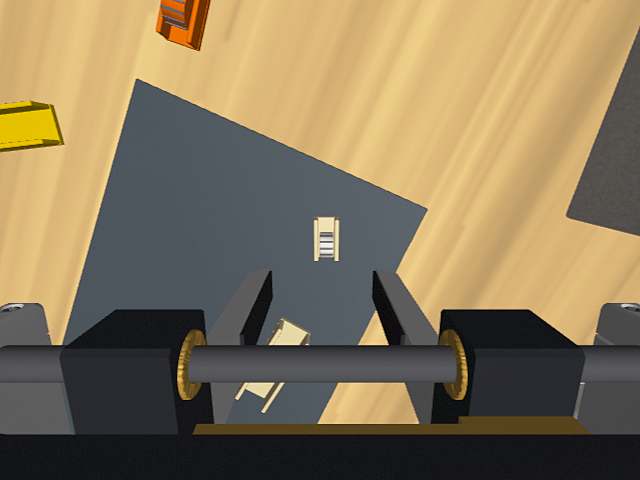

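The short clamp at (326,239) is aligned and centred. Descend, grip and lift.

Call:
{"op": "step_arm", "data": {
  "plan": [
    [[0.16,0,0.9,0,0,0],[0.16,0,1.9,0,0,0],[0.16,0,2.6,0,0,0],[0.16,0,3.03,0,0,0],[0.16,0,3.03,0,0,0],[0.16,0,3.03,0,0,0]]
  ]
}}

```text
time_s: 18.43
ee_pos: [0.5868, 0.2955, 0.0118]
eef_rot: [3.141, -0.0, 1.984]
force: [-0.3, 0.2, 0.1]
grip_width: 0.0563
grip_force: 0.0
```

Call:
{"op": "step_arm", "data": {
  "plan": [
    [[0,0,0,0,0,0],[0,0,0,0,0,0],[0,0,0,0,0,0],[0,0,0,0,0,0],[0,0,0,0,0,0],[0,0,0,0,0,0]]
  ],
  "grip": 0
}}

```text
time_s: 18.93
ee_pos: [0.5865, 0.2958, 0.0115]
eef_rot: [3.141, -0.0, 1.985]
force: [0.3, 0.9, 0.9]
grip_width: 0.0198
grip_force: 4.9
```

Call:
{"op": "step_arm", "data": {
  "plan": [
    [[0,0,-1,0,0,0],[0,0,-2.2,0,0,0],[0,0,-3.4,0,0,0],[0,0,-3.4,0,0,0]]
  ]
}}

```text
time_s: 19.27
ee_pos: [0.589, 0.297, 0.1212]
eef_rot: [3.131, -0.0, 1.985]
force: [1.2, 0.2, 0.6]
grip_width: 0.0203
grip_force: 15.0
```

```bash
python3 -c "
from h import *
print(ctrl.get_obs()['grip_width'],delta([.535,-.2645,.11],np.radians(161.8)))"
```

```text
0.02030197465567817 [-16.413  -9.176   0.275   0.096   0.042  -8.015]
```

Call:
{"op": "step_arm", "data": {
  "plan": [
    [[-0.9,-0.5,0,0,0,-0.45],[-2,-1.1,0,0,0,-1],[-3.1,-1.7,0,0,0,-1.5],[-4.2,-2.3,0,0,0,-2],[-5.3,-2.95,0,0,0,-2.6],[-6.4,-3.6,0,0,0,-3.1],[-7.5,-4.2,0,0,0,-3.65],[-8.6,-4.8,0,0,0,-4.2]]
  ]
}}

```text
time_s: 19.93
ee_pos: [0.5578, -0.0001, 0.1133]
eef_rot: [3.141, 0.0, 2.427]
force: [0.6, -0.2, -0.1]
grip_width: 0.0195
grip_force: 15.0
```

```bash
python3 -c "
from h import *
print(ctrl.get_obs()['grip_width'],delta([.535,-.2645,.11],np.radians(161.8)))"
```

```text
0.019526649603833077 [-5.200e+00 -7.158e+00  1.110e-01  1.000e-03  3.000e-03 -3.788e+00]
```

Call:
{"op": "step_arm", "data": {
  "plan": [
    [[-0.7,-0.95,0,0,0,-0.5],[-1.45,-2.0,0,0,0,-1.1],[-2.2,-3,0,0,0,-1.6],[-2.95,-4.05,0,0,0,-2.1],[-3.7,-5.1,0,0,0,-2.7],[-4.4,-6.1,0,0,0,-3.2],[-5.1,-7.0,0,0,0,-3.7],[-5.1,-7.0,0,0,0,-3.7]]
  ]
}}

```text
time_s: 20.6
ee_pos: [0.5346, -0.2624, 0.1131]
eef_rot: [-3.141, 0.001, 2.811]
force: [-0.2, -0.4, -0.7]
grip_width: 0.0197
grip_force: 15.0
```

Call:
{"op": "step_arm", "data": {
  "plan": [
    [[0,0,0,0,0,0],[0,0,0,0,0,0],[0,0,0,0,0,0]]
  ]
}}

```text
time_s: 20.85
ee_pos: [0.5358, -0.2562, 0.1132]
eef_rot: [3.141, -0.0, 2.812]
force: [0.2, -0.7, -1.2]
grip_width: 0.0196
grip_force: 15.0
```

```bash
python3 -c "
from h import *
print(ctrl.get_obs()['grip_width'],delta([.535,-.2645,.0165],np.radians(161.8)))"
```

```text
0.019614018307103468 [-6.600e-02 -2.720e-01  3.224e+00  1.000e-03 -1.000e-03 -1.100e-01]
```

Call:
{"op": "step_arm", "data": {
  "plan": [
    [[-0.06,-0.27,0.6,0,0,-0.1],[-0.06,-0.27,1.5,0,0,-0.1],[-0.06,-0.27,2.2,0,0,-0.1],[-0.06,-0.27,2.8,0,0,-0.1],[-0.06,-0.27,3.1,0,0,-0.1],[-0.06,-0.27,3.2,0,0,-0.1],[-0.06,-0.27,3.2,0,0,-0.1],[-0.06,-0.27,3.2,0,0,-0.1]]
  ]
}}

```text
time_s: 21.52
ee_pos: [0.5353, -0.2653, 0.0183]
eef_rot: [-3.141, 0.001, 2.823]
force: [-0.4, -0.2, 0.6]
grip_width: 0.0197
grip_force: 15.0
```

Call:
{"op": "step_arm", "data": {
  "plan": [
    [[0,0,0,0,0,0],[0,0,0,0,0,0],[0,0,0,0,0,0]]
  ]
}}

```text
time_s: 21.77
ee_pos: [0.535, -0.2656, 0.018]
eef_rot: [-3.141, 0.001, 2.822]
force: [0.5, 0.4, 0.3]
grip_width: 0.0199
grip_force: 15.0
```

Call:
{"op": "step_arm", "data": {
  "plan": [
    [[0,0.03,0.06,0,0,0],[0,0.03,0.06,0,0,0],[0,0.03,0.06,0,0,0]]
  ]
}}

```text
time_s: 22.02
ee_pos: [0.535, -0.2645, 0.0155]
eef_rot: [3.142, 0.0, 2.822]
force: [0.3, 0.3, 0.3]
grip_width: 0.0196
grip_force: 15.0
```

Call:
{"op": "step_arm", "data": {
  "plan": [
    [[0,0,0,0,0,0],[0,0,0,0,0,0],[0,0,0,0,0,0],[0,0,-0.6,0,0,0],[0,0,-1.6,0,0,0],[0,0,-2.8,0,0,0],[0,0,-4,0,0,0],[0,0,-4.5,0,0,0]]
  ],
  "grip": 0.38
}}

```text
time_s: 22.68
ee_pos: [0.5361, -0.2652, 0.1555]
eef_rot: [-3.14, 0.006, 2.822]
force: [0.3, -0.0, 0.9]
grip_width: 0.0358
grip_force: 0.0
```

Call:
{"op": "step_arm", "data": {
  "plan": [
    [[0,0,0,0,0,0],[0,0,0,0,0,0],[0,0,0,0,0,0]]
  ]
}}

```text
time_s: 22.93
ee_pos: [0.5344, -0.2643, 0.149]
eef_rot: [3.141, -0.002, 2.822]
force: [1.0, -0.5, -0.3]
grip_width: 0.0354
grip_force: 0.0
```

```bash
python3 look.py p3 clamp_short clamp_medium clamp_long; python3 - <<'E'
from h import *
snap("scene","scene1"); M=model("scene")
for q in ("shell_long","shell_medium","canister"):
    print(q,[(np.round(d["at"]),round(d["confidence"],2),toworld(d["at"],0.006,M)[:2].round(3)) for d in ctrl.place_of(q,"scene")][:3])
E
```

```text
[ 0.53440707 -0.26430501  0.14902602] [ 3.14119060e+00 -1.94470408e-03  2.82224981e+00] 0.012632776657861633
clamp_short 0.76 [322. 235.] [ 534.3 -265.1] [35.6 21.5] 161.7
[(array([319., 233.]), 0.83, array([ 0.5363, -0.2688]))]
clamp_medium 0.77 [401. 234.] [ 558.6 -194.7] [56.1 29. ] 160.8
[(array([400., 232.]), 0.7, array([ 0.5606, -0.1919])), (array([400., 232.]), 0.58, array([ 0.5604, -0.1923]))]
clamp_long 0.57 [480. 229.] [ 583.2 -123.8] [84.2 41.2] 162.2
[(array([472., 228.]), 0.56, array([ 0.5788, -0.123 ]))]
shell_long [(array([460., 256.]), 0.77, array([0.337, 0.278])), (array([345., 335.]), 0.59, array([0.59, 0.17]))]
shell_medium [(array([319., 258.]), 0.75, array([0.475, 0.053]))]
canister [(array([289., 316.]), 0.79, array([0.608, 0.07 ]))]
```

View pics/p3.png

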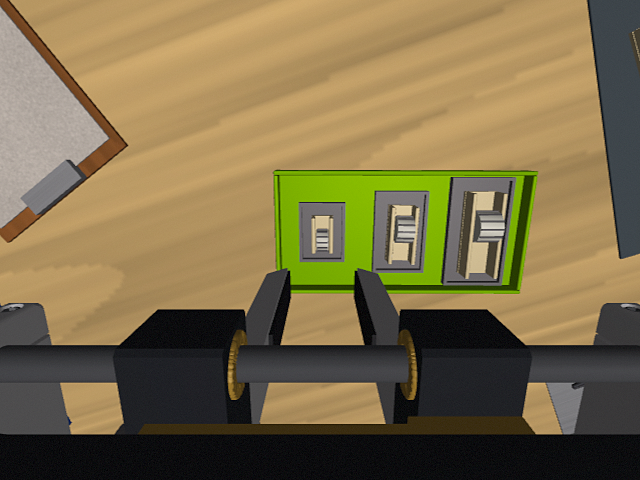

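View pics/scene1.png

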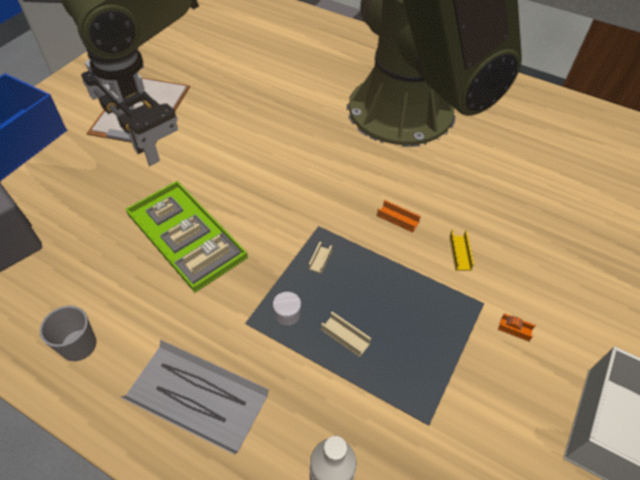

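All three clamps lie flat in their pockets, wheels up: short at (322,235), medium at (401,232) and long at (483,230). In the scene picture the shells at (346,335) and (320,258) and the canister at (287,308) have not moved, and the gripper is clear of everything.

```bash
python3 -c "
from station import ctrl
print(ctrl.hand_in())"
```

```text
the job is handed in; nothing more can be done
None
```

I handed the job in at about 23 s: all three wheeled clamps lie flat, lengthways and wheel up in the pockets of their size, and the empty housings and the canister show no movement in the final scene picture.

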